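Find the bowed base plate with a straightedge

ROBOT

A 6-joint arm with a two-finger parallel gripper is mounted at the origin on a cart in front of the work surface, level with it; the furniture and walls round the work are solid. World frame = base frame: x ahead of the robot, y to its left, z up, the work surface at z = 0. Lengths are in m, angles in rad, forces in N, time in s.
With the tool pointing down it reaches from about 0.3 to 0.85 m from the base axis. Payload 4.2 kg.
Tool frame: the origin (TCP) lies at the very end of the fingers, on their centre line; the grasp point (between the pads) lies 19 mm behind it; z points along the fingers, y is the line along which they close (so a half turn about z gives the same grasp; the last joint's range is limited). The gripper opens to 91 mm and grips with 3 to 60 N. Pads are 32 mm wide; open, the fingers measure 118 mm over their backs; the gripper's body (76 mm by 178 mm) begins 60 mm behind the grasp point.
Start: joints at [1.082, 0.32, 1.565, -0, 1.257, -0.02], TCP at [0.26, 0.513, 0.214] pointing down, gripper open.
Joint ranges: [-3.11, 3.11], [-0.84, 2.01], [0.21, 2.61], [-1.34, 4.49], [0.05, 2.63], [-2.56, 2.56]. Speed limits (rad/s): [2.57, 2.57, 3.14, 3.14, 3.14, 3.14].

INTERFACE

Orientations are given as [roll, pitch, yaw] about the fixed x, y, z axes, in that order (R = Rz(yaw) Ry(pitch) Rx(roll)).
In Python, from bench import readout, vision, workorder gives the robot as it stands.
- The arm moves only by the shell command python3 -m jog 'ROWS' [FORCE]. ROWS is JSON, a list of rows, each a list of 7 numbers: the shift along the tool's x, y, z normalised to -1 to 1, where 1 is 0.02 m, then the turn, a rotation vector about the tool's x, y, z normalised to -1 to 1, where 1 is 0.1 rad, then the closure, from -1 (fully open) to 1 (shut). In form: [[dx, dy, dz, rx, ry, rz, hand], ...]. A call has 1 to 20 rows; each row shifts and turns the commanded pose from where the row before left it, along the tool's axes as they then stand; what a row does not reach is not made up. A row lasts 1/12 s, in which the tool goes at most 41.7 mm and 7.16 degrees, less where a joint would pass 70% of its speed; a pose out of reach is approached as far as the arm can. A call with a number of a shift or a turn outside -1 to 1 is refused whole. A call with a gripper value outside its range is refused whole. The fingers move at their own pace and stop on an object; FORCE is the grip in N (left out, the last holds). Time passes only in rows, so rows that do not move let the fingers close. It gives the time, the measured TCP pose, the force, the opening and the grip force at its end, in the units of the state.
- readout.read_state(): the state, without advancing time (a new reading comes with each control period).
- vision.grab_frame(name): name is "side" or "top"; returns a dict with "image" (400x640x3 uint8, red, green, blue), "camera_matrix" (3x3 intrinsics, pixels), "extrinsics" (4x4, takes a point from world to camera coordinates). Camera axes: x right, y down, z forward; pixel columns grow to the right and rows downward; lengths in m; the calibration is good to about 2 mm. A picture is of the moment at which its call begins. There is no depth.
- workorder.finish_job(): hands the job in; it is judged then, once.
The state is a dict: "time": time; "joint_pos": joint angles; "joint_velocities": joint speeds; "effort": joint torques, N m; "tcp_pos": TCP position; "ee_rot": TCP orientation; "ft_force": force on the tool from outside, world axes, zero at the start; "wrist_torque": the same for the moment, N m; "finger_gap": finger opening in m; "grip_force": force on a finger pad.
Only numpy, scipy, OpenCV 4.12 (cv2) and the standard library are available. Lean on these libraries where they do the work, as an engineer would, in place of code of your own. Each camera call takes 0.05 s, during which the arm holds its last target. There are 200 camera calls.

TASK

One of the two aluminium base plates on the bench mat is bowed upward in the middle. Lay the steel straightedge lengthwise along the middle of a plate, let go and press down first its near end and then its far end, trying the plates until you have felt it rock both ways on one of them; then lay the straightedge back flat on its wooden rest and put the plate on which it rocked flat in the steel tray. Leave the good plate and everything else where it is.

Things in the scene. Friction and masses are not known exactly. Their poses are not given: they have to be found in the camera images.
- mat: fixed dark rubber bench mat, 200 x 260 x 3 mm, with the two plates side by side on it, lengthwise along its x. Origin at the centre of its underside, on the bench; x points away from the robot (turned up to 0.22 rad), y left, z up. Plates: aluminium, 170 long (x) x 60 wide (y) x 10 mm thick, 0.28 kg, two 8.5 mm bolt holes near each end, 18 mm either side of the middle line
- bay_left (a point): point on the mat's upper face under the centre of the left plate (to 3 mm; plate turned at most 0.03 rad from the mat's x); it stays with the mat. One plate, either one, is bowed: it stands on its two ends, its middle 40 mm level with the underside 3 mm and the top 13 mm above the mat; each outer 65 mm slopes down to the end
- bay_right (a point): the same point for the right plate, 130 mm from the left one. The top of the good plate lies 10 mm above the mat all over; so do the ends of the bowed plate
- straightedge: flat steel bar, 190 long (x) x 26 wide (y) x 12 mm thick (z), 0.36 to 0.54 kg, black grip strips on its long sides at the middle; origin at the centre of its underside; starts on edge_rest. Laid centrally on the bowed plate it lies level; about 2 N on it 70 mm from its middle makes that end give way some 2.3 mm (tilt 0.046 rad). On the good plate it does not give
- edge_end_a (a point): point on the straightedge's top, on the middle line, 85 mm from the middle, at its hanging-hole end (+x)
- edge_end_b (a point): the same at the other end (-x)
- edge_rest: fixed wooden rest with a felt top, 210 (x) x 64 (y) x 18 mm high; origin at the centre of its underside on the bench, x lengthwise, z up. It stands left or right of the mat; the straightedge lies lengthwise on the felt
- tray: fixed open stainless tray, outside 230 (x) x 130 (y) x 28 mm high with a rolled rim to 31 mm, walls and floor 3 mm; origin at the centre of its underside on the bench, z up. It stands on the other side of the mat from edge_rest
- tray_floor (a point): centre of the tray's inner floor, 3 mm above the bench
Mind the look-alikes: they are no part of the job. There is more than one size of the straightedge; the one meant has the size given above.

How it is judged:
On the way, in this order (a step that is already met when the one before it is completed fails the run):
1. the straightedge lies lengthwise on the bowed plate and its near end is pressed until it tips (x of the grasp point in the frame of mat below -0.04 m and horizontal distance between straightedge and base_plate_a_c0 below 0.035 m and distance between the grasp point and straightedge above 0.04 m and contact force between the fingers and straightedge above 1 N and contact force between straightedge and base_plate_a above 1 N and angle between straightedge's own z axis and vertical above 0.025 rad and angle between the x axis of straightedge and the x axis of mat, either way round below 0.35 rad), for 0.1 s.
2. then its far end is pressed until it tips the other way (x of the grasp point in the frame of mat above 0.04 m and horizontal distance between straightedge and base_plate_a_c0 below 0.035 m and distance between the grasp point and straightedge above 0.04 m and contact force between the fingers and straightedge above 1 N and contact force between straightedge and base_plate_a above 1 N and angle between straightedge's own z axis and vertical above 0.025 rad and angle between the x axis of straightedge and the x axis of mat, either way round below 0.35 rad), for 0.1 s.
At the end, for the whole second after the job is handed in: the bowed plate lies flat on the tray's floor; the straightedge lies flat and lengthwise on its rest (within 40 mm along, 22 mm across and 0.25 rad); the good plate is within 30 mm of where it was; nothing is held (x of base_plate_a_c0 in the frame of tray between -0.04 and 0.04 m and y of base_plate_a_c0 in the frame of tray between -0.045 and 0.045 m and height (world z) of base_plate_a_c0 below 0.017 m and angle between base_plate_a_c0's own z axis and vertical below 0.08 rad and x of straightedge in the frame of edge_rest between -0.04 and 0.04 m and y of straightedge in the frame of edge_rest between -0.022 and 0.022 m and height (world z) of straightedge between 0.014 and 0.022 m and angle between straightedge's own z axis and vertical below 0.06 rad and angle between the x axis of straightedge and the x axis of edge_rest, either way round below 0.25 rad and distance of base_plate_b_c0 from where it was at the start of the episode below 0.03 m); the robot touches nothing.
It fails at once if the good plate is moved away (more than 50 mm) (distance of base_plate_b_c0 from where it was at the start of the episode above 0.05 m).
It fails at once if a bystander is moved more than 40 mm (distance of any of label_tape, timer, beaker, amber_1, marker_black, pen_blue, usb_stick from where it was at the start of the episode above 0.04 m).
It also fails if it takes over 72 s, if anything falls off the work surface, if the arm or the gripper's body presses on something with over 40 N, if the wrist force passes 120 N, or if a joint passes its speed limit or range.

## Working session

There is one attempt and no reset: what is moved stays moved. The work goes in short steps, Python scripts to look and compute and a shell command to move; the robot and the scene stay as the last step left them, time stands still between calls to the robot, and variables do not carry over. Pictures are saved under pics/ and viewed, at most 10 in all, crops included, and the job is handed in when it is done.

```bash
mkdir -p pics; ls
python3 - <<'E'
from bench import readout, vision
import cv2,numpy as np
for n in("top","side"):
    f=vision.grab_frame(n); cv2.imwrite(f"pics/{n}0.png",f["image"][:,:,::-1]); np.savez(f"{n}0.npz",**f)
    print(n,f["camera_matrix"].round(1).tolist(),f["extrinsics"].round(3).tolist())
s=readout.read_state();print(s)
E
```

```text
pics
top [[460.7, 0.0, 320.7], [0.0, 460.7, 202.0], [0.0, 0.0, 1.0]] [[-0.028, -1.0, 0.0, -0.03], [-0.991, 0.028, -0.13, 0.484], [0.13, -0.004, -0.991, 1.228], [0.0, 0.0, 0.0, 1.0]]
side [[399.7, 0.0, 322.3], [0.0, 399.7, 197.7], [0.0, 0.0, 1.0]] [[1.0, 0.004, 0.022, -0.485], [0.022, -0.372, -0.928, 0.04], [0.004, 0.928, -0.372, 1.351], [0.0, 0.0, 0.0, 1.0]]
{'time': 0.1, 'joint_pos': array([ 1.08197612e+00,  3.20184860e-01,  1.56554075e+00,  1.63492603e-05,
        1.25740867e+00, -1.99629618e-02]), 'joint_velocities': array([-0.00047653, -0.00261868, -0.00348012, -0.00106047,  0.00063181,
        0.00141331]), 'effort': array([ 1.28398937e-03, -4.13335097e+01, -2.32509756e+01,  7.31209782e-02,
        4.21664247e-02, -2.32146215e-05]), 'tcp_pos': array([0.25958679, 0.51256186, 0.21323545]), 'ee_rot': array([-3.14005165e+00, -4.63153998e-05,  2.67273032e+00]), 'ft_force': array([0.03014675, 0.19729847, 0.15342976]), 'wrist_torque': array([-0.00653786,  0.04535206,  0.02025303]), 'grip_force': 0.0, 'finger_gap': 0.09080153367266654}
```

View pics/top0.png

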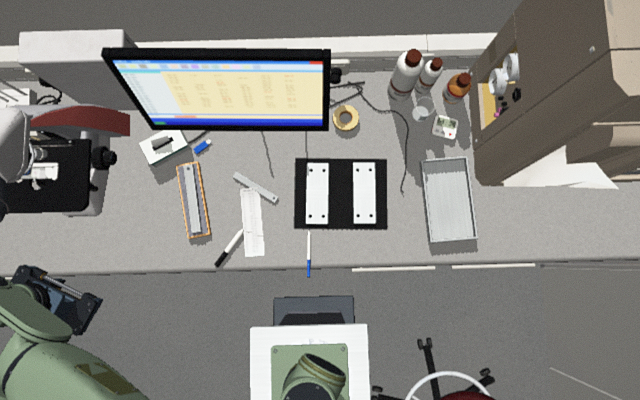

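View pics/side0.png

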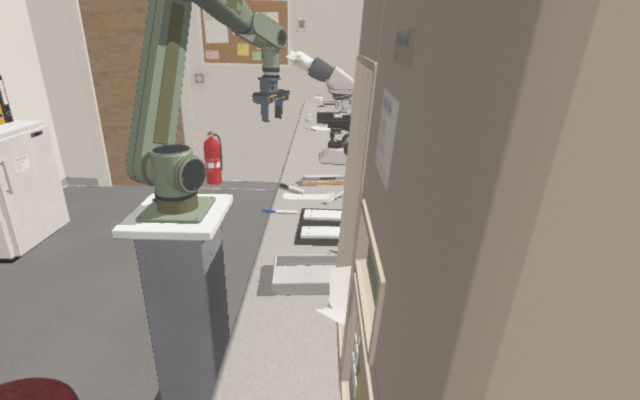

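The top view shows a bar in the orange-edged rest at about (194,200). The look-alikes are the short grey bar at (256,188) and the white strip at (252,222). The mat is at (341,194), with plates at (317,193) and (364,193), and the tray is at (450,200). I choose the bar on the rest and will check it in a close crop.

```bash
cat > h.py <<'E'
import numpy as np, cv2
def ray(f,uv,z):
    K=f["camera_matrix"];E=f["extrinsics"];R=E[:3,:3];t=E[:3,3]
    c=-R.T@t; d=R.T@np.linalg.inv(K)@np.array([uv[0],uv[1],1.]); return c+d*(z-c[2])/d[2]
def proj(f,p):
    q=f["camera_matrix"]@(f["extrinsics"]@np.append(p,1.))[:3]; return q[:2]/q[2]
E
python3 - <<'E'
import numpy as np,cv2
im=cv2.imread("pics/top0.png")
a=cv2.resize(im[145:250,165:275],None,fx=3.6,fy=5,interpolation=cv2.INTER_CUBIC)
a=cv2.resize(im[145:250,165:275],None,fx=3.6,fy=3.6,interpolation=cv2.INTER_CUBIC)
b=cv2.resize(im[145:250,285:395],None,fx=3.6,fy=3.6,interpolation=cv2.INTER_CUBIC)
cv2.imwrite("pics/crop.png",np.hstack([a,b]))
E
```

```text
(no output)
```

View pics/crop.png

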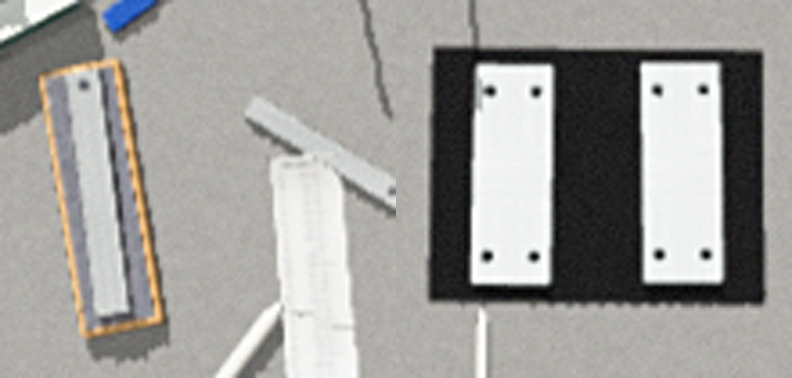

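The crop shows the bar on the rest with its hanging hole at the far end, crop (83,86). The other grey bar is thinner and lies loose, partly under the paper strip. The plates are at crop (513,174) and (682,172). Next I measure poses.

Run:
```python
import numpy as np,cv2
from h import *
f=dict(np.load("top0.npz")); im=f["image"]
def poly(n,pts,z):
    w=np.array([ray(f,p,z)[:2] for p in pts]); (c,s,a)=cv2.minAreaRect((w*1000).astype(np.float32))
    b=cv2.boxPoints((c,s,a)); e=[b[1]-b[0],b[2]-b[1]]; e=max(e,key=np.linalg.norm); e=e*np.sign(e[0])
    print(n,np.round(c,1),np.round(s,1),"yaw",round(float(np.arctan2(e[1],e[0])),3))
def crop(pts,ox): return [((x-ox+.5)/3.6+(165 if ox==0 else 285)-.5,(y+.5)/3.6+145-.5) for x,y in pts]
poly("edge",crop([(66,68),(98,68),(131,315),(98,319)],0),.03)
poly("rest",crop([(39,77),(119,59),(165,322),(86,338)],0),.018)
g=im.max(2); 
m=np.zeros(g.shape,np.uint8);m[150:235,285:395]=(g[150:235,285:395]>190)
cs=[c for c in cv2.findContours(m,0,1)[0] if cv2.contourArea(c)>300]
for c in cs: poly("plate",c[:,0],.014)
m[:]=0;m[150:235,285:395]=(g[150:235,285:395]<60)
c=max(cv2.findContours(m,0,1)[0],key=cv2.contourArea);poly("mat",c[:,0],.003)
poly("tray",[(423,160),(467,157),(477,240),(428,243)],.031)
print(ray(f,(165+256/3.6-0,145+105/3.6),0), ray(f,(346,118),.02),ray(f,(309,232),.01),ray(f,(203,147),.0))
```

```text
edge [505.7 309.3] [196.6  24.9] yaw 0.134
rest [502.  310.3] [208.5  63.2] yaw 0.175
plate [ 509.3 -164.1] [ 59.6 166.2] yaw -0.024
plate [511.7 -32.3] [ 58.4 168.8] yaw -0.03
mat [ 510.2 -100.3] [257.3 195.6] yaw 1.542
tray [ 480.3 -393. ] [230.2 133.2] yaw 0.032
[0.57330709 0.193352   0.        ] [ 0.72203742 -0.1216058   0.02      ] [ 0.40338746 -0.00867729  0.01      ] [0.65467134 0.28725702 0.        ]
```

```bash
cat > go.py <<'E'
import sys,numpy as np
from scipy.spatial.transform import Rotation as R
from bench import readout
s=readout.read_state(); r=R.from_euler('xyz',s['ee_rot']); p=s['tcp_pos']
print('t',round(s['time'],2),'tcp',p.round(4),'rot',s['ee_rot'].round(3),'F',s['ft_force'].round(2),'gap',round(s['finger_gap'],4),'grip',s['grip_force'],'j6',s['joint_pos'][5].round(2))
if len(sys.argv)>4:
    x,y,z,w=map(float,sys.argv[1:5]); t=R.from_euler('xyz',[np.pi,0,w])
    print('turn units',((r.inv()*t).as_rotvec()/.1).round(2),'shift after turn',(t.inv().apply(np.array([x,y,z])-p)/.02).round(2))
E
python3 -m jog '[[0,0,0,0,0,-1,-1],[0,0,0,0,0,-1,-1],[0,0,0,0,0,-1,-1],[0,0,0,0,0,-1,-1],[0,0,0,0,0,-1,-1],[0,0,0,0,0,-1,-1]]' 25
python3 -m jog '[[-0.9,-0.975,0.4,0,0,0,-1],[-0.9,-0.975,0.4,0,0,0,-1],[-0.9,-0.975,0.4,0,0,0,-1],[-0.9,-0.975,0.4,0,0,0,-1],[-0.9,-0.975,0.4,0,0,0,-1],[-0.9,-0.975,0.4,0,0,0,-1],[-0.9,-0.975,0.4,0,0,0,-1],[-0.9,-0.975,0.4,0,0,0,-1],[-0.9,-0.975,0.4,0,0,0,-1],[-0.9,-0.975,0.4,0,0,0,-1],[-0.9,-0.975,0.4,0,0,0,-1],[-0.9,-0.975,0.4,0,0,0,-1],[0,0,0,0,0,0,-1],[0,0,0,0,0,0,-1]]'
python3 go.py .506 .309 .022 3.276
```

```text
time: 0.6
tcp_pos: [0.2596, 0.5127, 0.2135]
ee_rot: [-3.141, -0.001, -3.005]
ft_force: [0.0, -0.3, -0.2]
finger_gap: 0.0913
grip_force: 0.0
time: 1.77
tcp_pos: [0.5047, 0.3081, 0.1169]
ee_rot: [-3.141, -0.002, -3.013]
ft_force: [0.2, 0.3, -0.5]
finger_gap: 0.0913
grip_force: 0.0
t 1.77 tcp [0.5047 0.3081 0.1169] rot [-3.141e+00 -2.000e-03 -3.013e+00] F [ 0.18  0.31 -0.46] gap 0.0913 grip 0.0 j6 -1.17
turn units [-0.01 -0.02 -0.06] shift after turn [-0.07  0.03  4.75]
```

```bash
python3 -m jog '[[0,0,0.95,0,0,0,-1],[0,0,0.95,0,0,0,-1],[0,0,0.95,0,0,0,-1],[0,0,0.95,0,0,0,-1],[0,0,0.95,0,0,0,-1],[0,0,0,0,0,0,-1],[0,0,0,0,0,0,1],[0,0,0,0,0,0,1],[0,0,0,0,0,0,1],[0,0,0,0,0,0,1],[0,0,0,0,0,0,1],[0,0,0,0,0,0,1],[0,0,0,0,0,0,1],[0,0,0,0,0,0,1],[0,0,0,0,0,0,1],[0,0,0,0,0,0,1]]' 30
python3 go.py .506 .309 .022 3.276
```

```text
time: 3.1
tcp_pos: [0.5046, 0.3093, 0.0229]
ee_rot: [3.141, -0.0, -3.011]
ft_force: [0.0, 2.4, -0.2]
finger_gap: 0.0273
grip_force: 1.4
t 3.1 tcp [0.5046 0.3093 0.0229] rot [ 3.141 -0.    -3.011] F [ 0.    2.41 -0.16] gap 0.0273 grip 1.3597022742033005 j6 -1.17
turn units [ 0.   -0.   -0.03] shift after turn [-0.07 -0.03  0.05]
```

```bash
python3 -m jog '[[0,0,-0.3,0,0,0,1],[0,0,-0.8,0,0,0,1],[0,0,-0.9,0,0,0,1],[0,0,-0.9,0,0,0,1],[0,0,-0.9,0,0,0,1],[0,0,0,0,0,0.8,1],[0,0,0,0,0,0.8,1],[0,0,0,0,0,0,1]]' 
python3 go.py .512 -.032 .045 3.113
```

```text
time: 3.77
tcp_pos: [0.504, 0.3089, 0.0989]
ee_rot: [-3.141, -0.001, 3.111]
ft_force: [0.3, -0.0, -5.4]
finger_gap: 0.0257
grip_force: 30.0
t 3.77 tcp [0.504  0.3089 0.0989] rot [-3.141e+00 -1.000e-03  3.111e+00] F [ 0.28 -0.02 -5.4 ] gap 0.0257 grip 29.999114871025085 j6 -1.01
turn units [-0.01 -0.01 -0.02] shift after turn [ -0.89 -17.03   2.69]
```

```bash
python3 -m jog '[[0,-0.5,0,0,0,0,1],[0,-0.9,0,0,0,0,1],[-0.05,-0.98,0,0,0,0,1],[-0.05,-0.98,0,0,0,0,1],[-0.05,-0.98,0,0,0,0,1],[-0.05,-0.98,0,0,0,0,1],[-0.05,-0.98,0,0,0,0,1],[-0.05,-0.98,0,0,0,0,1],[-0.05,-0.98,0,0,0,0,1],[-0.05,-0.98,0,0,0,0,1],[-0.05,-0.98,0,0,0,0,1],[-0.05,-0.98,0,0,0,0,1],[-0.05,-0.98,0,0,0,0,1],[-0.05,-0.98,0,0,0,0,1],[-0.05,-0.98,0,0,0,0,1],[-0.05,-0.98,0,0,0,0,1],[-0.05,-0.98,0,0,0,0,1],[0,-0.9,0,0,0,0,1],[0,0,0,0,0,0,1],[0,0,0,0,0,0,1]]' 
python3 go.py .512 -.032 .026 3.113
python3 - <<'E'
from bench import vision
import cv2
f=vision.grab_frame("top")
cv2.imwrite("pics/top1.png",cv2.resize(f["image"][130:260,270:420,::-1],None,fx=4,fy=4,interpolation=cv2.INTER_CUBIC))
E
```

```text
time: 5.43
tcp_pos: [0.5088, -0.0321, 0.0985]
ee_rot: [3.141, -0.002, 3.112]
ft_force: [0.2, 1.2, -4.0]
finger_gap: 0.0256
grip_force: 30.0
t 5.43 tcp [ 0.5088 -0.0321  0.0985] rot [ 3.141e+00 -2.000e-03  3.112e+00] F [ 0.22  1.23 -4.05] gap 0.0256 grip 29.997607469558716 j6 -1.63
turn units [ 0.   -0.02 -0.01] shift after turn [-0.16  0.01  3.63]
```

View pics/top1.png

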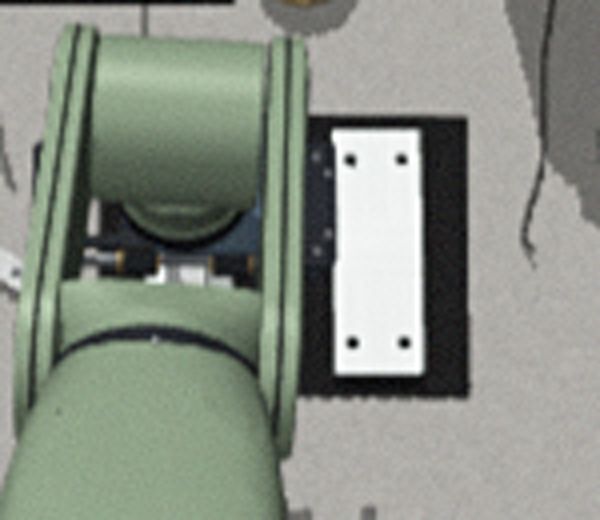

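```bash
python3 -m jog '[[-0.1,0,0.6,0,0,0,1],[-0.05,0,0.8,0,0,0,1],[0,0,0.8,0,0,0,1],[0,0,0.8,0,0,0,1],[0,0,0.6,0,0,0,1],[0,0,0,0,0,0,1],[0,0,0,0,0,0,1]]' 
python3 -m jog '[[0,0,0.1,0,0,0,1],[0,0,0.1,0,0,0,1],[0,0,0,0,0,0,1]]' 
python3 -m jog '[[0,0,0.08,0,0,0,1],[0,0,0,0,0,0,1]]' 
python3 go.py .512 -.032 .022 3.113
```

```text
time: 6.07
tcp_pos: [0.5122, -0.0305, 0.0265]
ee_rot: [3.141, -0.002, 3.114]
ft_force: [-0.0, -0.4, -3.5]
finger_gap: 0.0255
grip_force: 30.0
time: 6.32
tcp_pos: [0.5131, -0.031, 0.0234]
ee_rot: [3.142, 0.001, 3.113]
ft_force: [-0.8, 0.0, -4.9]
finger_gap: 0.0259
grip_force: 30.0
time: 6.48
tcp_pos: [0.5129, -0.0311, 0.0215]
ee_rot: [3.142, 0.0, 3.113]
ft_force: [0.0, 0.2, -3.6]
finger_gap: 0.0252
grip_force: 30.0
t 6.48 tcp [ 0.5129 -0.0311  0.0215] rot [3.142 0.    3.113] F [ 0.02  0.24 -3.57] gap 0.0252 grip 29.99773621559143 j6 -1.63
turn units [ 0.  0. -0.] shift after turn [ 0.04 -0.05 -0.02]
```

```bash
for i in 1 2; do python3 -m jog '[[0,0,0.05,0,0,0,1],[0,0,0,0,0,0,1],[0,0,0,0,0,0,1]]' | grep -E 'tcp|ft' ; done
```

```text
tcp_pos: [0.5128, -0.0311, 0.0203]
ft_force: [-0.0, 0.0, -4.3]
tcp_pos: [0.5127, -0.0311, 0.0193]
ft_force: [-0.4, -0.5, -4.9]
```

```bash
for i in 1 2; do python3 -m jog '[[0,0,0.05,0,0,0,1],[0,0,0,0,0,0,1],[0,0,0,0,0,0,1]]' | grep -E 'tcp|ft' ; done
```

```text
tcp_pos: [0.5128, -0.0311, 0.0183]
ft_force: [0.1, 0.2, -4.7]
tcp_pos: [0.5128, -0.0311, 0.0182]
ft_force: [-3.1, -0.2, 6.1]
```

The bar touched down at underside height of about 13 mm, so the left plate is flat there. Now to the right plate.

```bash
python3 -m jog '[[0,0,-0.4,0,0,0,1],[0,0,-0.8,0,0,0,1],[0,0,-0.8,0,0,0,1],[0,-0.6,0,0,0,0,1],[0,-1,0,0,0,0,1],[0,-1,0,0,0,0,1],[0,-1,0,0,0,0,1],[0,-1,0,0,0,0,1],[0,-1,0,0,0,0,1],[0,-0.6,0,0,0,0,1],[0,-0.4,0,0,0,0,1],[0,0,0,0,0,0,1],[0,0,0,0,0,0,1]]' >/dev/null
python3 go.py .511 -.164 .0235 3.117
```

```text
t 8.57 tcp [ 0.5087 -0.1629  0.057 ] rot [ 3.141e+00 -1.000e-03  3.112e+00] F [ 0.14  0.4  -5.06] gap 0.0255 grip 29.997694194316864 j6 -1.87
turn units [ 0.01 -0.01 -0.05] shift after turn [-0.12 -0.05  1.68]
```

```bash
python3 -m jog '[[-0.1,0,0.6,0,0,0,1],[0,0,0.6,0,0,0,1],[0,0,0.45,0,0,0,1],[0,0,0,0,0,0,1],[0,0,0,0,0,0,1]]' | grep -E 'tcp|ft'
for i in 1 2 3; do python3 -m jog '[[0,0,0.05,0,0,0,1],[0,0,0,0,0,0,1],[0,0,0,0,0,0,1]]' | grep -E 'tcp|ft' ; done
```

```text
tcp_pos: [0.5106, -0.1623, 0.0239]
ft_force: [0.4, -0.2, -3.4]
tcp_pos: [0.5114, -0.1631, 0.0239]
ft_force: [0.6, -0.1, -5.7]
tcp_pos: [0.511, -0.1632, 0.0225]
ft_force: [0.0, 0.2, -3.9]
tcp_pos: [0.5109, -0.1631, 0.0213]
ft_force: [0.4, 0.7, -4.1]
```

```bash
python3 -m jog '[[0,0,0.04,0,0,0,1],[0,0,0,0,0,0,1],[0,0,0,0,0,0,1]]' | grep -E 'tcp|ft'
python3 -m jog '[[0,0,0.02,0,0,0,1],[0,0,0,0,0,0,1],[0,0,0,0,0,0,1]]' | grep -E 'tcp|ft'
```

```text
tcp_pos: [0.511, -0.1632, 0.0212]
ft_force: [-2.6, 0.8, 4.5]
tcp_pos: [0.511, -0.1631, 0.0211]
ft_force: [-3.0, 1.2, 6.9]
```

```bash
python3 -m jog '[[0,0,0,0,0,0,-0.1],[0,0,0,0,0,0,-0.1],[0,0,0,0,0,0,-0.1],[0,0,0,0,0,0,-0.1],[0,0,0,0,0,0,-0.1],[0,0,-0.5,0,0,0,-0.1],[0,0,-1,0,0,0,-0.1],[0,0,-1,0,0,0,-0.1],[0.9,0,0,0,0,0,1],[0.9,0,0,0,0,0,1],[0.9,0,0,0,0,0,1],[0.8,0,0,0,0,0,1],[0,0,0,0,0,0,1],[0,0,0,0,0,0,1],[0,0,0,0,0,0,1],[0,0,0,0,0,0,1],[0,0,0,0,0,0,1]]' | grep -E 'tcp|ft|fin'
python3 go.py .441 -.161 .034 3.113
python3 - <<'E'
from bench import vision
import cv2
f=vision.grab_frame("top")
cv2.imwrite("pics/top2.png",cv2.resize(f["image"][130:260,270:420,::-1],None,fx=4,fy=4,interpolation=cv2.INTER_CUBIC))
E
```

```text
tcp_pos: [0.4421, -0.1613, 0.0702]
ft_force: [-0.2, 0.5, 0.3]
finger_gap: 0.0007
t 11.65 tcp [ 0.4421 -0.1613  0.0702] rot [-3.141e+00  1.000e-03  3.113e+00] F [-0.25  0.54  0.32] gap 0.0007 grip 0.0 j6 -1.92
turn units [-0.    0.01  0.  ] shift after turn [0.06 0.01 1.81]
```

View pics/top2.png

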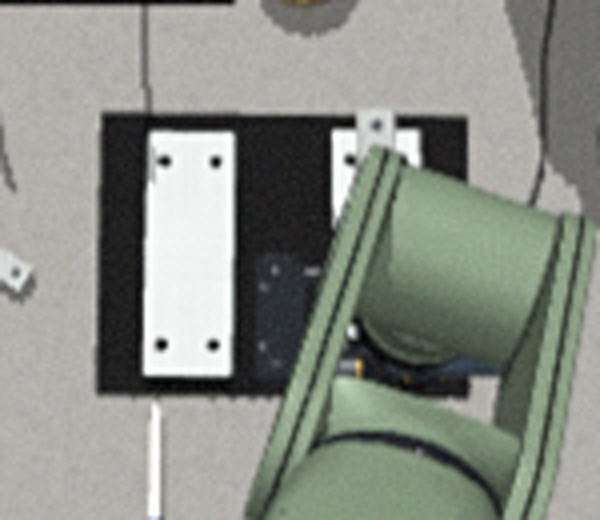

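The far end of the bar shows at crop (376,115), centred on the right plate. I press the near end.

```bash
python3 -m jog '[[0,0,0.7,0,0,0,1],[0,0,0.7,0,0,0,1],[0,0,0.4,0,0,0,1],[0,0,0.1,0,0,0,1],[0,0,0,0,0,0,1],[0,0,0,0,0,0,1]]' | grep -E 'tcp|ft'
for i in 1 2 3 4; do python3 -m jog '[[0,0,0.08,0,0,0,1],[0,0,0,0,0,0,1],[0,0,0,0,0,0,1]]' | grep -E 'tcp|ft' ; done
```

```text
tcp_pos: [0.4414, -0.1612, 0.0323]
ft_force: [-0.0, -0.3, -0.2]
tcp_pos: [0.4412, -0.1612, 0.0309]
ft_force: [-0.4, 0.5, 0.4]
tcp_pos: [0.441, -0.1611, 0.029]
ft_force: [0.7, -0.2, -0.3]
tcp_pos: [0.441, -0.1612, 0.0275]
ft_force: [-0.8, -0.3, 3.1]
tcp_pos: [0.4407, -0.1612, 0.0265]
ft_force: [-3.2, -0.3, 9.6]
```

```bash
for i in 1 2; do python3 -m jog '[[0,0,0.05,0,0,0,1],[0,0,0,0,0,0,1],[0,0,0,0,0,0,1]]' | grep -E 'tcp|ft' ; done
python3 - <<'E'
from bench import vision
import cv2,numpy as np
a=np.load("side0.npz")["image"];f=vision.grab_frame("side")["image"]
g=lambda i:cv2.resize(i[195:255,280:380,::-1],None,fx=7,fy=7,interpolation=cv2.INTER_CUBIC)[:290]
cv2.imwrite("pics/side1.png",cv2.resize(f[190:260,270:370,::-1],None,fx=7,fy=7,interpolation=cv2.INTER_CUBIC))
E
```

```text
tcp_pos: [0.4407, -0.1612, 0.0263]
ft_force: [-5.6, 1.6, 18.3]
tcp_pos: [0.4408, -0.1612, 0.0262]
ft_force: [-7.5, 1.7, 26.7]
```

View pics/side1.png

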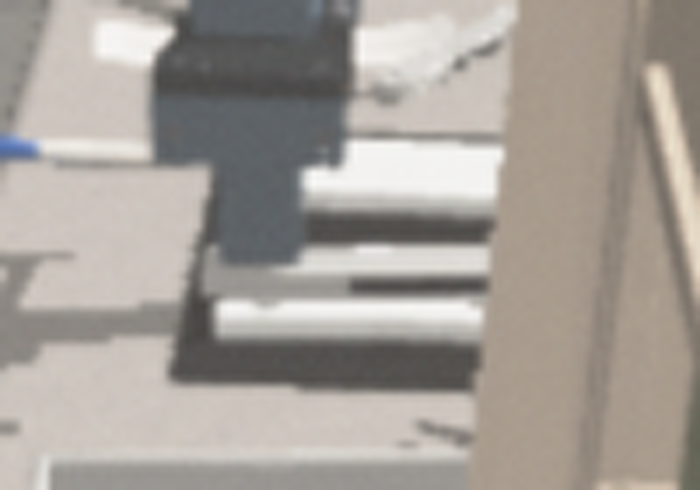

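The fingers rest on the near end, crop (260,255). The end gave way about 2 mm at 3 N and then went hard, so it tipped. Now the far end.

```bash
python3 -m jog '[[0,0,-0.5,0,0,0,1],[0,0,-0.7,0,0,0,1],[-0.6,0,-0.3,0,0,0,1],[-1,0,0,0,0,0,1],[-1,0,0,0,0,0,1],[-1,0,0,0,0,0,1],[-1,0,0,0,0,0,1],[-1,0,0,0,0,0,1],[-0.9,0,0,0,0,0,1],[-0.5,0,0,0,0,0,1],[0,0,0,0,0,0,1],[0,0,0,0,0,0,1]]' >/dev/null
python3 go.py .581 -.165 .031 3.113
```

```text
t 14.75 tcp [ 0.5802 -0.1649  0.0531] rot [ 3.141e+00 -2.000e-03  3.113e+00] F [ 1.08 -0.54 -0.1 ] gap 0.0003 grip 0.0 j6 -1.84
turn units [ 0.   -0.02  0.  ] shift after turn [-0.04 -0.    1.11]
```

```bash
python3 -m jog '[[0,0,0.5,0,0,0,1],[0,0,0.5,0,0,0,1],[0,0,0.1,0,0,0,1],[0,0,0,0,0,0,1],[0,0,0,0,0,0,1]]' | grep -E 'tcp|ft'
for i in 1 2 3 4; do python3 -m jog '[[0,0,0.08,0,0,0,1],[0,0,0,0,0,0,1],[0,0,0,0,0,0,1]]' | grep -E 'tcp|ft' ; done
```

```text
tcp_pos: [0.5804, -0.1651, 0.0313]
ft_force: [-0.1, -0.1, -0.5]
tcp_pos: [0.581, -0.1652, 0.0304]
ft_force: [0.2, -0.8, 0.6]
tcp_pos: [0.5809, -0.1651, 0.0285]
ft_force: [0.1, 0.0, 1.1]
tcp_pos: [0.5813, -0.1652, 0.0272]
ft_force: [0.3, -0.5, 2.1]
tcp_pos: [0.5816, -0.1652, 0.0264]
ft_force: [-0.2, 0.5, 6.8]
```

```bash
for i in 1 2; do python3 -m jog '[[0,0,0.06,0,0,0,1],[0,0,0,0,0,0,1],[0,0,0,0,0,0,1],[0,0,0,0,0,0,1]]' | grep -E 'tcp|ft' ; done
python3 -m jog '[[0,0,-0.5,0,0,0,1],[0,0,-1,0,0,0,1],[0,0,-1,0,0,0,0],[0.7,0,0,0,0,0,-0.1],[1,0,0,0,0,0,-0.1],[1,0,0,0,0,0,-0.1],[0.7,0,0,0,0,0,-0.1],[0,0,0,0,0,0,-0.1],[0,0,0,0,0,0,-0.1],[0,0,0,0,0,0,-0.1],[0,0,0,0,0,0,-0.1]]' >/dev/null
python3 go.py .511 -.163 .0212 3.113
```

```text
tcp_pos: [0.5816, -0.1652, 0.0262]
ft_force: [-1.9, 2.1, 12.4]
tcp_pos: [0.5817, -0.1652, 0.0262]
ft_force: [-4.0, 1.2, 19.9]
t 17.75 tcp [ 0.5142 -0.1634  0.0729] rot [-3.141e+00  1.000e-03  3.113e+00] F [-0.06  0.06  0.68] gap 0.0498 grip 0.0 j6 -1.87
turn units [-0.    0.01  0.  ] shift after turn [0.16 0.01 2.59]
```

```bash
python3 -m jog '[[0.16,0,0.5,0,0,0,-0.1],[0,0,0.7,0,0,0,-0.1],[0,0,0.7,0,0,0,-0.1],[0,0,0.5,0,0,0,-0.1],[0,0,0.15,0,0,0,-0.1],[0,0,0,0,0,0,-0.1],[0,0,0,0,0,0,1],[0,0,0,0,0,0,1],[0,0,0,0,0,0,1],[0,0,0,0,0,0,1],[0,0,0,0,0,0,1],[0,0,0,0,0,0,1],[0,0,0,0,0,0,1]]' 30 | grep -E 'tcp|ft|fin|grip'
python3 -m jog '[[0,0,-0.3,0,0,0,1],[0,0,-0.8,0,0,0,1],[0,0,-0.9,0,0,0,1],[0,0,-0.9,0,0,0,1],[0,0,-0.9,0,0,0,1],[0,0.6,0,0,0,0,1],[0,1,0,0,0,0,1],[0,1,0,0,0,0,1],[0,1,0,0,0,0,1],[0,1,0,0,0,0,1],[0,1,0,0,0,0,1],[0,1,0,0,0,0,1],[0,1,0,0,0,0,1],[0,1,0,0,0,0,1],[0,1,0,0,0,0,1],[0,1,0,0,0,0,1],[0,1,0,0,0,0,1]]' | grep -E 'tcp|ft|fin|grip'
python3 go.py .502 .310 .05 3.113
```

```text
tcp_pos: [0.5102, -0.1631, 0.0225]
ft_force: [-0.2, 0.8, 4.0]
finger_gap: 0.0258
grip_force: 30.0
tcp_pos: [0.5148, 0.0702, 0.0965]
ft_force: [-0.6, -0.5, -4.2]
finger_gap: 0.0256
grip_force: 30.0
t 20.25 tcp [0.5148 0.0702 0.0965] rot [-3.141e+00 -3.000e-03  3.113e+00] F [-0.6  -0.51 -4.25] gap 0.0256 grip 29.998084008693695 j6 -1.43
turn units [-0.   -0.03 -0.  ] shift after turn [ 0.98 11.96  2.33]
```

```bash
python3 -m jog '[[0,1,0,0,0,0,1],[0.1,1,0,0,0,0,1],[0.1,1,0,0,0,0,1],[0.1,1,0,0,0,0,1],[0.1,1,0,0,0,0,1],[0.1,1,0,0,0,0,1],[0.1,1,0,0,0,0,1],[0.1,1,0,0,0,0,1],[0.1,1,0,0,0,0,1],[0.1,1,0,0,0,0,1],[0.1,1,0,0,0,0,1],[0.1,0.9,0,0,0,0,1],[0,0,0,0,0,-0.9,1],[0,0,0,0,0,-0.9,1],[0,0,0,0,0,0,1],[0,0,0,0,0,0,1]]' >/dev/null
python3 go.py .503 .310 .03 3.3
```

```text
t 21.58 tcp [0.5    0.3072 0.0966] rot [-3.141e+00 -3.000e-03 -2.992e+00] F [ 0.27 -0.27 -4.32] gap 0.0253 grip 29.998834133148193 j6 -1.19
turn units [-0.01 -0.03 -0.09] shift after turn [-0.17  0.11  3.33]
```

```bash
python3 -m jog '[[-0.17,0.11,0.7,0,0,0,1],[0,0,0.9,0,0,0,1],[0,0,0.9,0,0,0,1],[0,0,0.75,0,0,0,1],[0,0,0,0,0,0,1],[0,0,0,0,0,0,1]]' | grep -E 'tcp|ft'
python3 -m jog '[[0,0,0.1,0,0,0,1],[0,0,0.08,0,0,0,1],[0,0,0,0,0,0,1],[0,0,0,0,0,0,1]]' | grep -E 'tcp|ft'
python3 -m jog '[[0,0,0.07,0,0,0,1],[0,0,0,0,0,0,1],[0,0,0,0,0,0,1]]' | grep -E 'tcp|ft'
```

```text
tcp_pos: [0.5035, 0.3094, 0.032]
ft_force: [-0.8, -0.6, -3.9]
tcp_pos: [0.5047, 0.3102, 0.03]
ft_force: [-0.2, -0.4, -4.3]
tcp_pos: [0.5043, 0.3101, 0.0281]
ft_force: [-0.0, -0.0, -5.0]
```

```bash
for i in 1 2 3; do python3 -m jog '[[0,0,0.07,0,0,0,1],[0,0,0,0,0,0,1],[0,0,0,0,0,0,1]]' | grep -E 'tcp|ft' ; done
```

```text
tcp_pos: [0.5042, 0.31, 0.0264]
ft_force: [-0.3, -0.2, -3.2]
tcp_pos: [0.5043, 0.31, 0.025]
ft_force: [0.0, -0.2, -4.2]
tcp_pos: [0.5045, 0.3101, 0.0246]
ft_force: [-1.4, -1.2, 4.2]
```

```bash
python3 -m jog '[[0,0,0,0,0,0,-0.1],[0,0,0,0,0,0,-0.1],[0,0,0,0,0,0,-0.1],[0,0,0,0,0,0,-0.1],[0,0,0,0,0,0,-0.1],[0,0,-0.6,0,0,0,-0.1],[0,0,-1,0,0,0,-0.1],[0,0,-1,0,0,0,-0.1],[0,0,-1,0,0,0,-0.1],[0,-0.8,0,0,0,1,-1],[0,-1,0,0,0,0.8,-1],[0,-1,0,0,0,0,-1],[0,-1,0,0,0,0,-1],[0,-1,0,0,0,0,-1],[0,-1,0,0,0,0,-1],[0,-1,0,0,0,0,-1],[0,-1,0,0,0,0,-1]]' >/dev/null
python3 go.py .509 -.164 .04 3.117
python3 - <<'E'
from bench import vision
import cv2,numpy as np
f=vision.grab_frame("top"); np.savez("top3.npz",**f)
cv2.imwrite("pics/top3.png",cv2.resize(f["image"][140:260,165:405,::-1],None,fx=3.3,fy=3.3,interpolation=cv2.INTER_CUBIC))
E
```

```text
t 24.83 tcp [0.5043 0.1534 0.0958] rot [3.141 0.    3.113] F [ 0.32 -0.1  -0.25] gap 0.0909 grip 0.0 j6 -1.27
turn units [ 0.    0.   -0.04] shift after turn [ -0.63 -15.86   2.79]
```

View pics/top3.png

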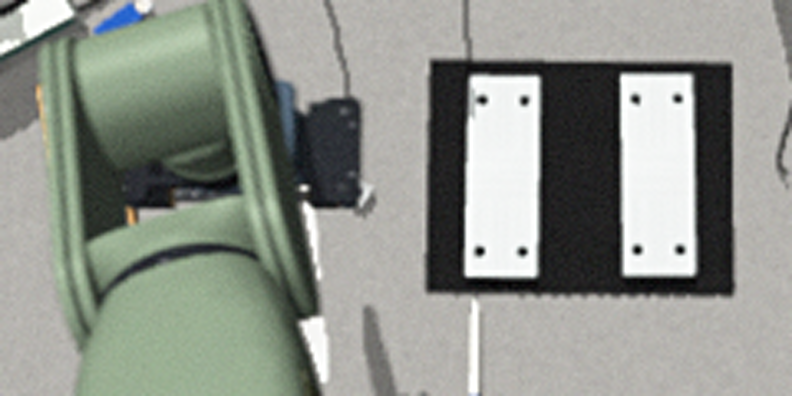

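The plates are still in place, the right one centred at crop (659,174). I go to it.

```bash
python3 -m jog '[[0,-0.6,0,0,0,0,-1],[0,-1,0,0,0,0,-1],[0,-1,0,0,0,0,-1],[0,-1,0,0,0,0,-1],[0,-1,0,0,0,0,-1],[0,-1,0,0,0,0,-1],[0,-1,0,0,0,0,-1],[0,-1,0,0,0,0,-1],[0,-1,0,0,0,0,-1],[0,-1,0,0,0,0,-1],[0,-1,0,0,0,0,-1],[0,-1,0,0,0,0,-1],[0,-1,0,0,0,0,-1],[0,-1,0,0,0,0,-1],[0,-1,0,0,0,0,-1],[0,-1,0,0,0,0,-1],[-0.6,-0.3,0,0,0,0,-1],[0,0,0,0,0,0,-1],[0,0,0,0,0,0,-1]]' >/dev/null
python3 go.py .509 -.164 .0075 3.117
```

```text
t 26.47 tcp [ 0.5074 -0.1639  0.0956] rot [ 3.141 -0.     3.113] F [ 0.52 -0.64 -0.05] gap 0.0914 grip 0.0 j6 -1.88
turn units [ 0.   -0.   -0.04] shift after turn [-0.08 -0.    4.4 ]
```

```bash
python3 -m jog '[[-0.08,0,0.6,0,0,0,-1],[0,0,0.9,0,0,0,-1],[0,0,0.9,0,0,0,-1],[0,0,0.9,0,0,0,-1],[0,0,0.6,0,0,0,-1],[0,0,0.4,0,0,0,-1],[0,0,0,0,0,0,-1],[0,0,0,0,0,0,-1]]' | grep -E 'tcp|ft'
python3 -m jog '[[0,0,0,0,0,0,1],[0,0,0,0,0,0,1],[0,0,0,0,0,0,1],[0,0,0,0,0,0,1],[0,0,0,0,0,0,1],[0,0,0,0,0,0,1],[0,0,0,0,0,0,1]]' 40| grep -E 'tcp|ft|fin|grip'
```

```text
tcp_pos: [0.5086, -0.1634, 0.0098]
ft_force: [-0.9, -0.5, 0.5]
tcp_pos: [0.5089, -0.164, 0.0101]
ft_force: [0.4, -0.2, 3.4]
finger_gap: 0.0595
grip_force: 40.0
```

```bash
python3 -m jog '[[0,0,-0.3,0,0,0,1],[0,0,-0.8,0,0,0,1],[0,0,-0.9,0,0,0,1],[0,0,-0.9,0,0,0,1],[0,0,-0.9,0,0,0,1],[0,0,-0.3,0,0,0,1],[0,0,0,0,0,0,1]]' | grep -E 'tcp|ft|fin|grip'
python3 - <<'E'
import numpy as np
from h import *
f=dict(np.load("top3.npz"))
for p in [(473,165),(474,152),(506,187)]:
  for z in (0,.15,.3): print(p,z,ray(f,p,z).round(3))
im=f["image"]; cv2.imwrite("pics/tray.png",cv2.resize(im[120:260,400:560,::-1],None,fx=4,fy=4,interpolation=cv2.INTER_CUBIC))
E
python3 go.py .480 -.393 .08 3.174
```

```text
tcp_pos: [0.5096, -0.1643, 0.0931]
ft_force: [-0.3, -0.4, -2.7]
finger_gap: 0.0593
grip_force: 40.0
(473, 165) 0 [ 0.581 -0.478  0.   ]
(473, 165) 0.15 [ 0.55  -0.426  0.15 ]
(473, 165) 0.3 [ 0.519 -0.375  0.3  ]
(474, 152) 0 [ 0.618 -0.483  0.   ]
(474, 152) 0.15 [ 0.583 -0.431  0.15 ]
(474, 152) 0.3 [ 0.548 -0.379  0.3  ]
(506, 187) 0 [ 0.515 -0.566  0.   ]
(506, 187) 0.15 [ 0.492 -0.504  0.15 ]
(506, 187) 0.3 [ 0.469 -0.443  0.3  ]
t 28.3 tcp [ 0.5096 -0.1643  0.0931] rot [-3.141e+00  3.000e-03  3.113e+00] F [-0.26 -0.38 -2.74] gap 0.0593 grip 39.99783933162689 j6 -1.88
turn units [-0.01  0.03 -0.61] shift after turn [  1.85 -11.38   0.65]
```

View pics/tray.png

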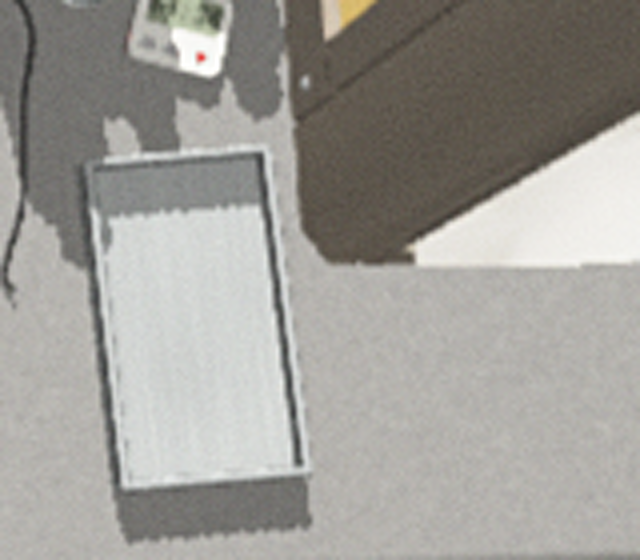

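Run:
```python
import numpy as np
from h import *
f=dict(np.load("top3.npz"))
w=np.array([ray(f,(400+x/4,120+y/4),.031)[:2] for x,y in [(85,160),(269,149),(311,468),(121,488)]])
c=w.mean(0);e=(w[0]+w[1]-w[2]-w[3])/2;yaw=np.arctan2(e[1],e[0]);print(w.round(3),c,np.linalg.norm(e),yaw)
R=np.array([[np.cos(yaw),-np.sin(yaw)],[np.sin(yaw),np.cos(yaw)]]);print(c+R@[-.018,.006], yaw+np.pi)
```

```text
[[ 0.592 -0.325]
 [ 0.597 -0.453]
 [ 0.375 -0.466]
 [ 0.366 -0.336]] [ 0.48255558 -0.39499353] 0.2243746743148896 0.05460317669508386
[ 0.46425495 -0.38998485] 3.196195830284877
```

```bash
python3 -m jog '[[0.4,-0.6,0,0,0,-0.4,1],[0.5,-0.9,0,0,0,-0.4,1],[0.5,-0.9,0,0,0,0,1],[0.4,-0.9,0,0,0,0,1],[0,-0.9,0,0,0,0,1],[0,-0.9,0,0,0,0,1],[0,-0.9,0,0,0,0,1],[0,-0.9,0,0,0,0,1],[0,-0.9,0,0,0,0,1],[0,-0.9,0,0,0,0,1],[0,-0.9,0,0,0,0,1],[0,-0.6,0,0,0,0,1],[0,0,0,0,0,0,1],[0,0,0,0,0,0,1]]' | grep -E 'ft|fin|grip'
python3 go.py .464 -.390 .015 3.196
```

```text
ft_force: [0.3, 0.5, -3.5]
finger_gap: 0.0595
grip_force: 40.0
t 29.47 tcp [ 0.4809 -0.368   0.0905] rot [ 3.139e+00 -2.000e-03 -3.091e+00] F [ 0.3   0.54 -3.53] gap 0.0595 grip 39.997791051864624 j6 -2.29
turn units [ 0.02 -0.02 -0.04] shift after turn [ 0.9  -1.05  3.78]
```

```bash
python3 -m jog '[[0.45,-0.5,0,0,0,0,1],[0.45,-0.55,0,0,0,0,1],[0,0,0.5,0,0,0,1],[0,0,0.8,0,0,0,1],[0,0,0.8,0,0,0,1],[0,0,0.8,0,0,0,1],[0,0,0.6,0,0,0,1],[0,0,0.2,0,0,0,1],[0,0,0,0,0,0,1],[0,0,0,0,0,0,1]]' | grep -E 'ft'
python3 go.py .464 -.390 .010 3.196
python3 -m jog '[[0,0,0.08,0,0,0,1],[0,0,0.08,0,0,0,1],[0,0,0,0,0,0,1],[0,0,0,0,0,0,1]]' | grep -E 'tcp|ft'
```

```text
ft_force: [-0.3, -0.6, -2.5]
t 30.3 tcp [ 0.4647 -0.3905  0.0179] rot [ 3.142  0.    -3.09 ] F [-0.35 -0.58 -2.54] gap 0.0596 grip 39.99794125556946 j6 -2.34
turn units [ 0.    0.   -0.03] shift after turn [0.03 0.03 0.39]
tcp_pos: [0.4648, -0.3905, 0.0149]
ft_force: [-0.8, 0.1, -2.4]
```

```bash
for i in 1 2 3; do python3 -m jog '[[0,0,0.08,0,0,0,1],[0,0,0,0,0,0,1],[0,0,0,0,0,0,1]]' | grep -E 'tcp|ft' ; done
```

```text
tcp_pos: [0.4646, -0.3904, 0.0129]
ft_force: [0.2, 0.4, -2.3]
tcp_pos: [0.4646, -0.3904, 0.0112]
ft_force: [0.3, 0.8, -1.9]
tcp_pos: [0.4648, -0.3906, 0.0101]
ft_force: [-1.0, -0.1, 1.4]
```

Contact with the floor. I release, lift, move clear and look.

```bash
python3 -m jog '[[0,0,0,0,0,0,-0.5],[0,0,0,0,0,0,-0.5],[0,0,0,0,0,0,-0.5],[0,0,0,0,0,0,-0.5],[0,0,-0.4,0,0,0,-0.5],[0,0,-0.9,0,0,0,-0.5],[0,0,-0.9,0,0,0,-0.5],[0,0,-0.9,0,0,0,-0.5],[0,0,-0.9,0,0,0,-0.5],[0,0,-0.9,0,0,0,-0.5],[0.3,1,0,0,0,0,-0.5],[0.3,1,0,0,0,0,-0.5],[0.3,1,0,0,0,0,-0.5],[0.3,1,0,0,0,0,-0.5],[0.3,1,0,0,0,0,-0.5],[0.3,1,0,0,0,0,-0.5],[0,1,0,0,0,0,-0.5],[0,1,0,0,0,0,-0.5],[0,1,0,0,0,0,-0.5],[0,1,0,0,0,0,-0.5]]' | grep -E 'tcp|ft'
python3 - <<'E'
from bench import vision
import cv2,numpy as np
f=vision.grab_frame("top"); np.savez("top4.npz",**f)
cv2.imwrite("pics/top4.png",cv2.resize(f["image"][130:265,160:490,::-1],None,fx=2.4,fy=2.4,interpolation=cv2.INTER_CUBIC))
E
```

```text
tcp_pos: [0.4184, -0.1917, 0.1084]
ft_force: [0.4, 0.2, 0.3]
```

View pics/top4.png

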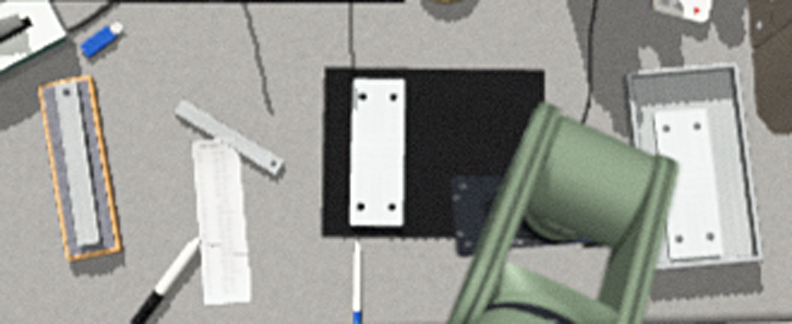

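Run:
```python
import numpy as np
from h import *
f=dict(np.load("top4.npz"))
P=lambda x,y,z:ray(f,(160+x/2.4,130+y/2.4),z)[:2]
h=[P(x,y,.013) for x,y in [(669,128),(697,126),(679,240),(710,237)]]
pc=np.mean(h,0);t=.0546;c=np.array([.4826,-.395]);d=pc-c
print(pc,"tray frame",np.cos(t)*d[0]+np.sin(t)*d[1],-np.sin(t)*d[0]+np.cos(t)*d[1])
e=np.mean([P(x,y,.03) for x,y in [(54,83),(80,82),(76,244),(100,242)]],0);print("edge",e,"rest .502 .310")
```

```text
[ 0.46440023 -0.39292313] tray frame -0.01805931144473701 0.003066984998672728
edge [0.50573497 0.30841184] rest .502 .310
```

The bar lies centred on its rest at crop (78,165), and the plate lies inside the tray at crop (690,183), about 18 mm off centre. The good plate and the other objects have not moved, so I hand in.

```bash
python3 -c "
from bench import workorder
print(workorder.finish_job())"
```

```text
the job is handed in; nothing more can be done
None
```

The straightedge rocked both ways on the right-hand plate, which now lies in the tray. The straightedge is back on its rest, the good plate was not moved, and the job is handed in (no verdict came back).

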